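Close the filter holder, lock it with its pin and keep it pressed shut

TASK

Swing the open upper half of the hinged filter holder all the way down over its lower half, then take the red-headed locking pin out of its black rest and push it from above through the holes of both halves. The hinge is sprung, so finish while still holding the pin: keep pushing it down so that its steel collar presses the two halves fully shut, and do not let go. Leave the bottle, the jar and the phone where they are.

Things in the scene. Friction and masses are not known exactly. Their poses are not given: they have to be found in the camera images.
- holder: The filter holder's fixed lower half: grey round cup, 84 mm across, on a dark steel plate, 176 x 100 mm, screwed to the bench. Origin: centre of the cup, on the bench; z up, +x towards the hinge, y along the hinge axis. On the -x side a square ear, 40 x 40 mm, top 40 mm high, with a vertical hole 12.5 mm across down to the bench, 62 mm from the origin.
- base_hole (a point): Centre of the mouth of the hole in the lower half's ear, on the ear's top face, 40 mm above the bench. The mouth has a 2 mm chamfer.
- hinge (a point): Middle of the horizontal hinge axis; 52 mm above the bench with the springs up, 46 mm when pressed down; 117 mm from the pin holes. The upper half is an aluminium plate 10 mm thick (5 mm either side of the axis): a disc 84 mm across with a flat window, centred 55 mm from the axis, and beyond it a 40 x 40 mm ear with the hole, free edge 137 mm from the axis. Steel fork 29 mm to either side.
- lid (a joint): Angle (rad) of the upper half about the hinge: 0 = swung fully down and level (its stop), growing as it swings up (1.57 upright). Stiff hinge (0.2 N m friction): it stays where it is left. It gives a little beyond level (to about -0.01) while the ear is pressed.
- lid_hole (a point): Centre of the mouth of the hole (12.5 mm, 2 mm chamfer) in the upper half's ear, on the face that is its top when shut. With the upper half swung down it lies straight above base_hole: 17 mm above it with the springs up, 11 mm (51 mm above the bench) when pressed fully shut.
- pin_rest: Black fixed block 52 x 52 x 58 mm with a vertical hole (14 mm) through its middle, in which the pin stands at the start; origin at the centre of its underside, on the bench.
- pin_grip (a point): Point on the axis of the upright locking pin (80 g, 88 mm long), 70 mm above its tip, in the middle of its round red head (20 mm across, 35 mm tall). Under the head a steel collar, 28 mm across, 5 mm thick, its underside 22 mm below this point; below that the steel shank, 10 mm across, 48 mm long, the last 6 mm tapering to 5 mm. At the start the collar rests on the block.
- pin_tip (a point): The lower end of the pin's shank, 48 mm below the collar's underside; the point's z axis runs up along the pin. With the holder fully shut and the collar on it, it is 3 mm above the bench.
- sample_bottle: Glass sample bottle, 62 mm across, 140 mm tall, standing; origin at the centre of its underside. Leave it alone.
- reagent_jar: Amber jar with blue cap, 60 mm across, 75 mm tall, standing; origin at the centre of its underside. Leave it alone.
- phone: Telephone lying flat, 155 (its x) x 74 x 9 mm; origin at the centre of its underside. Leave it alone.
- seal (a joint): How far (m) the hinge, and the upper half with it, is pressed down against its springs: 0 = springs up, the swung-down upper half floats level 6 mm above fully shut; 0.006 = the stop. With the pin's collar pressed down to the height of fully shut it reads about 0.0035, as the plate gives a little. It takes 3 N to start and about 10 N at the stop, and springs up when not pressed.
Mind the look-alikes: they are no part of the job. What is meant by the holder is not yellow, and is the larger of those in its own colour. Of the things like the part that bears pin_grip, leave any that is white; of the rest the smaller one is meant.

How it is judged:
By the outcome, as a careful person would: the job done as asked, in the order asked, and still so for the second after the job is handed in, while the arm keeps its last pose, push and grip.
It also fails if it takes over 54 s, if anything falls off the work surface, if the arm or the gripper's body presses on something with over 40 N, if the wrist force passes 120 N, or if a joint passes its speed limit or range.

ROBOT

A 7-joint arm with a two-finger parallel gripper is mounted at the origin on the work surface. World frame = base frame: x ahead of the robot, y to its left, z up, the work surface at z = 0. Lengths are in m, angles in rad, forces in N, time in s.
With the tool pointing down it reaches from about 0.425 to 0.875 m from the base axis. Payload 4.7 kg.
Tool frame: the origin (TCP) lies midway between the tips of the shut fingers; the grasp point (between the pads) lies 19 mm behind it; z points along the fingers, y is the direction in which the jaws open and shut (so a half turn about z gives the same grasp; the last joint's range is limited). The gripper opens to 87 mm and grips with 3 to 60 N. Pads are 19 mm wide; open, the fingers measure 117 mm over their backs; the gripper's body (75 mm by 190 mm) begins 51 mm behind the grasp point.
Start: joints at [-1.19, 0.321, -0.07, 1.45, 0.023, 1.371, -0.057], TCP at [0.233, 0.607, 0.223] pointing down, gripper open.
Joint ranges: [-2.86, 2.86], [-0.3, 2.09], [-1.38, 1.24], [0.06, 2.45], [-1.56, 4.7], [0.09, 2.05], [-2.69, 2.69]. Speed limits (rad/s): [2.57, 2.57, 3.14, 3.14, 3.14, 3.14, 3.14].

INTERFACE

Orientations are given as a rotation vector (axis times angle).
In Python, from bench import get_state, eyes, job gives the robot as it stands. The module is installed in compiled form; this text tells all that it offers.
- The arm moves only by the shell command python3 -m jog 'ROWS' [FORCE]. ROWS is JSON, a list that holds one entry, the list of rows, each a list of 5 numbers: the opening, from 0 (shut) to 1 (fully open), then the shift along the tool's x, y, z in units of 40 mm (1.0 is 40 mm), then the turn about the tool's z in units of 5 degrees (1.0 is 5 degrees). In form: [[[jaw, dx, dy, dz, turn], ...]]. A call has 1 to 10 rows; each row shifts and turns the commanded pose from where the row before left it, along the tool's axes as they then stand; what a row does not reach is not made up. A row lasts 1/8 s, in which the tool goes at most 62.5 mm and 10.7 degrees, less where a joint would pass 70% of its speed; a pose out of reach is approached as far as the arm can. A call is refused whole if a number of a shift passes 1 or a number of a turn 1, either way. A call with a gripper value outside its range is refused whole. The fingers move at their own pace and stop on an object; FORCE is the grip in N (left out, the last holds). Time passes only in rows, so rows that do not move let the fingers close. It gives the time, the measured TCP pose, the force and the opening at its end, in the units of the state.
- get_state(): the state, without advancing time (a new reading comes with each control period).
- eyes.get_image(name): name is "scene" or "top" or "wrist"; returns (picture, depth): 400x640x3 uint8, red, green, blue; 400x640 float32, m along the optical axis (not along the pixel's ray), 0 where there is no reading.
- eyes.camera_params(name): a dict with "camera_matrix" (3x3 intrinsics, pixels), "pose" (4x4, takes a point from camera to world coordinates); the wrist camera has in their place "mount" (4x4, takes a point from camera to tool coordinates, whose origin is the TCP and whose axes are the flange's). Camera axes: x right, y down, z forward; pixel columns grow to the right and rows downward; lengths in m; the calibration is good to about 2 mm. The wrist camera is an equidistant fisheye: a pixel r from the principal point sees the ray r / f radians off the axis. A picture is of the moment at which its call begins: read the wrist's pose just before it. camera_params takes no time and is no camera call.
- job.close_job(): hands the job in, once; it reports no verdict.
The state is a dict: "time": time; "joint_positions": joint angles; "qd": joint speeds; "joint_torque": joint torques, N m; "position": TCP position; "tool_rot": TCP orientation; "ft_force": force on the tool from outside, world axes, zero at the start; "torque": the same for the moment, N m; "grip_width": opening from 0.0 (shut) to 1.0 (fully open).
Only numpy, scipy, OpenCV 4.12 (cv2) and the standard library are available. Lean on these libraries where they do the work, as an engineer would, in place of code of your own. Each camera call takes 0.05 s, during which the arm holds its last target. There are 200 camera calls.

## Working session

There is one attempt and no reset: what is moved stays moved. The work goes in short steps, Python scripts to look and compute and a shell command to move; the robot and the scene stay as the last step left them, time stands still between calls to the robot, and variables do not carry over. Pictures are saved under pics/ and viewed, about 8 in all and at most 12, crops included, and the job is handed in when it is done.

```bash
mkdir -p pics
python3 - <<'E'
from bench import get_state, eyes
import cv2, numpy as np
s=get_state(); print({k:np.round(v,3).tolist() for k,v in s.items()})
np.set_printoptions(suppress=True,precision=4)
for n in ("scene","top"):
    im,d=eyes.get_image(n); p=eyes.camera_params(n); print(n,p["camera_matrix"],p["pose"])
    cv2.imwrite(f"pics/{n}0.png",im[:,:,::-1]); np.savez(f"pics/{n}0.npz",im=im,d=d,K=p["camera_matrix"],T=p["pose"])
print(eyes.camera_params("wrist"))
E
```

```text
{'time': 0.0, 'joint_positions': [-1.19, 0.322, -0.07, 1.452, 0.023, 1.371, -0.057], 'qd': [-0.001, 0.0, -0.0, 0.001, 0.0, -0.0, 0.001], 'joint_torque': [0.0, -49.129, -0.404, -31.253, -0.064, 0.043, 0.0], 'position': [0.233, 0.606, 0.221], 'tool_rot': [-0.573, -3.089, 0.003], 'ft_force': [-0.76, -0.826, 0.363], 'torque': [-0.011, 0.031, 0.031], 'grip_width': 1.002}
scene [[427.4106   0.     316.7763]
 [  0.     427.4106 199.9005]
 [  0.       0.       1.    ]] [[ 0.6978  0.4147 -0.584   1.2192]
 [ 0.7162 -0.4079  0.5662 -0.6313]
 [-0.0035 -0.8134 -0.5817  0.6754]
 [ 0.      0.      0.      1.    ]]
top [[419.3947   0.     320.3855]
 [  0.     419.3947 198.463 ]
 [  0.       0.       1.    ]] [[ 0.0113 -0.9808  0.1944  0.3835]
 [-0.9999 -0.0098  0.0083 -0.0152]
 [-0.0063 -0.1945 -0.9809  1.3011]
 [ 0.      0.      0.      1.    ]]
{'camera_matrix': array([[309.7069,   0.    , 324.8321],
       [  0.    , 309.7069, 198.7166],
       [  0.    ,   0.    ,   1.    ]]), 'mount': array([[ 0.0002, -0.9648, -0.263 ,  0.0717],
       [ 1.    , -0.    ,  0.0009,  0.001 ],
       [-0.0009, -0.263 ,  0.9648, -0.1619],
       [ 0.    ,  0.    ,  0.    ,  1.    ]])}
```

View pics/scene0.png

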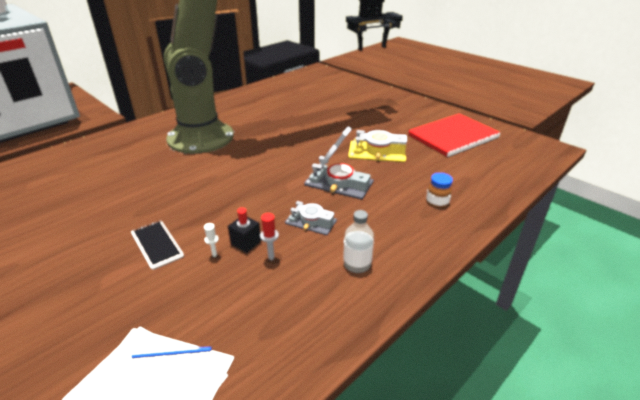

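View pics/top0.png

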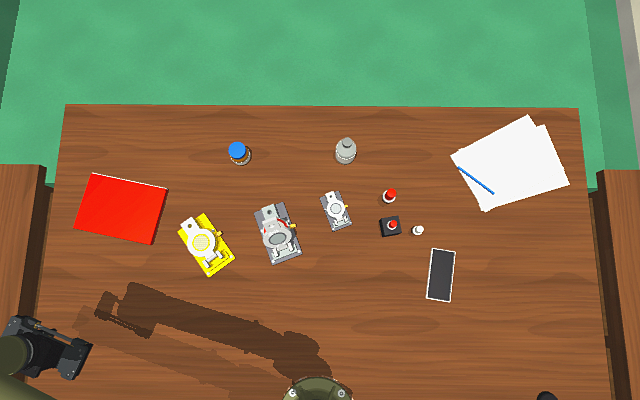

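The scene view shows the grey holder, lid open, at about (338,175), and the red pin in its black block at (243,228). In the top view they are at (277,235) and (391,226). The look-alikes are the yellow holder, the small grey holder, the large red pin standing at (389,196) and the white pin. Next I'll measure the holder and pin.

```bash
cat > h.py <<'E'
import numpy as np, cv2
from scipy.spatial.transform import Rotation as R
np.set_printoptions(suppress=True,precision=4)
def ld(n): z=np.load(f"pics/{n}.npz"); return z["im"],z["d"],z["K"],z["T"]
def ray(K,T,u,v):
    return T[:3,:3]@np.array([(u-K[0,2])/K[0,0],(v-K[1,2])/K[1,1],1.])
def plane(K,T,u,v,z):
    r=ray(K,T,u,v); return T[:3,3]+r*(z-T[2,3])/r[2]
def cloud(d,K,T):
    v,u=np.mgrid[:d.shape[0],:d.shape[1]]
    P=np.stack([(u-K[0,2])/K[0,0]*d,(v-K[1,2])/K[1,1]*d,d],-1)
    return P@T[:3,:3].T+T[:3,3]
E
python3 - <<'E'
from h import *
a,d,K,T=ld("top0"); s,ds,Ks,Ts=ld("scene0")
P=cloud(d,K,T); S=cloud(ds,Ks,Ts)
print("table z",np.median(P[280:300,300:330,2]))
def red(im): h=cv2.cvtColor(im,cv2.COLOR_RGB2HSV); return ((h[...,0]<8)|(h[...,0]>172))&(h[...,1]>190)&(h[...,2]>120)
for im,PP,box,n in((a,P,(210,245,375,410),"top"),(s,S,(200,235,230,260),"scene")):
    m=red(im); m[:box[0]]=0;m[box[1]:]=0;m[:,:box[2]]=0;m[:,box[3]:]=0
    v,u=np.nonzero(m); q=PP[m]; print(n,len(u),u.mean(),v.mean(),u.min(),u.max(),v.min(),v.max(),np.median(q,0),q[:,2].max())
# holder colour-free: points above bench in region
m=np.zeros(a.shape[:2],bool); m[195:270,245:310]=1; m&=(P[...,2]>0.03)
print("holder >0.03 pts",m.sum(), "z max",P[m][:,2].max())
c1=cv2.resize(a[195:272,245:310],None,fx=6,fy=6,interpolation=cv2.INTER_CUBIC)
c2=cv2.resize(s[120:200,295:380],None,fx=462/80,fy=462/80,interpolation=cv2.INTER_CUBIC)
h=462
c2=cv2.resize(c2,(380,358)); pad=np.zeros((462,770,3),np.uint8); pad[:,:390]=c1; pad[:358,390:]=c2
cv2.imwrite("pics/crop1.png",pad[:,:,::-1])
# z map
zz=np.round(P[195:272:5,245:310:5,2]*1000).astype(int); print(zz)
E
```

```text
table z 0.00019766215802019538
top 40 392.95 223.25 390 396 220 227 [ 0.5521 -0.2154  0.0976] 0.10670643126855772
scene 67 242.16417910447763 216.08955223880596 238 245 210 222 [ 0.5558 -0.2225  0.0867] 0.6754033332787388
holder >0.03 pts 1036 z max 1.3010638183652485
[[  1  -3   4  -4  -1   1   1  -1  -1   1  -1  -2   3]
 [  0  -2   2  -3   1  -7  -1   2  -1   5   4   0  -4]
 [  0   3   0  -2  -2  40  12  14   0   1   1   4   1]
 [ -4  -1   1   7  36  32  38  13  10  -1   1   0   0]
 [  3  -2   6  10  39  39  46   8   7  -2   6   4   4]
 [  1   4  -2   7 172 172 170  45  39   7  -3  -3   2]
 [  0  -3  -4   9 162 146 155  47  44  21  18   7   5]
 [  3  10   5  10  46 141 132 125 119  31  -4   2   1]
 [ -2   2  -2  -4 125 126 122 110 104  92  12  -1  -3]
 [  3   0  -1   2 112 109  97  96  81   9  13  -4  -3]
 [  3  -2   2   2  94  88  80  77  67  58  23  -5   4]
 [ -2  -1   1   2  -5  11  63  49  25  56  27   9  -2]
 [  0   4   3  -4  -1  13  61  23  21  12  11  -3   0]
 [  3   2   1  -2   0   7  12  12   8   3  -1   1   1]
 [  0   0   2  -1  -1   4  -3  -2  -1   7   1   5   4]
 [  2   1  -3  -3   5   2  -4  -1   0   4  -3  -2  -4]]
```

View pics/crop1.png

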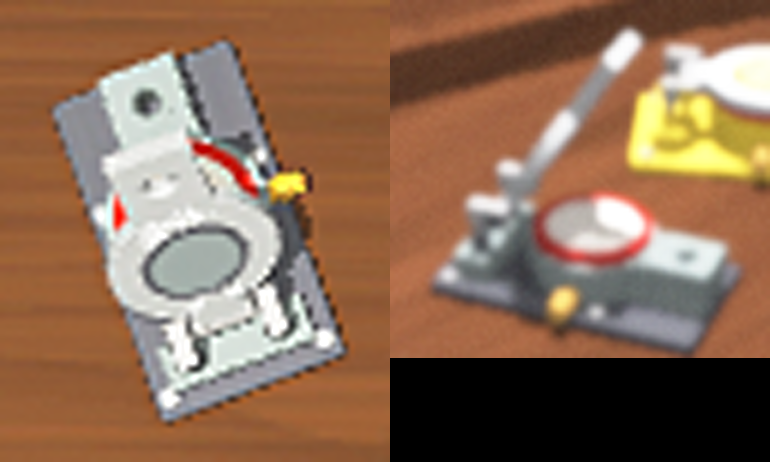

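The top crop shows the lid leaning over the cup at about 60°, with the base hole at crop (147,101). The scene crop shows the same hole at (688,256).

Run:
```python
from h import *
a,d,K,T=ld("top0"); s,ds,Ks,Ts=ld("scene0"); P=cloud(d,K,T)
f=lambda x,y:(245+(x+.5)/6-.5,195+(y+.5)/6-.5)
bh=plane(K,T,*f(147,101),.04); print("base hole top",bh, "scene",plane(Ks,Ts,295+298/4.47-.4,120+256/4.475-.4,.04))
c=[plane(K,T,*f(*p),.01) for p in((60,108),(225,43),(345,352),(170,420))]; print("plate",c)
print("lens",np.linalg.norm(c[1]-c[0]),np.linalg.norm(c[2]-c[1]),np.linalg.norm(c[3]-c[2]),np.linalg.norm(c[3]-c[0]))
ax=(c[3]-c[0]+c[2]-c[1]);ax[2]=0; ax/=np.linalg.norm(ax); yaw=np.arctan2(ax[1],ax[0]); print("holder +x",ax,np.degrees(yaw))
hinge=bh+ax*.117; hinge[2]=.052; print("hinge",hinge)
# lid plane fit in hinge frame
Q=(P[195:272,245:310]-hinge).reshape(-1,3); xx=-(Q@ax); n=np.array([-ax[1],ax[0],0]); yy=Q@n; zz=Q[:,2]
m=(abs(yy)<.035)&(zz>.02)&(zz<.2)&(xx>0)
co=np.polyfit(zz[m],xx[m],1); print("x=a z+b",co,"angle deg",np.degrees(np.arctan2(1,co[0])), "max z",np.sort(zz[m])[-10:],m.sum())
print("pin top",plane(K,T,391.9+1,223.2,.095))
for nm,u,v in(("redbig",389,190),("white",418,229),("small",335,210),("bottle",345,145)): print(nm,plane(K,T,u,v,.09))
Rt=R.from_rotvec([-0.573,-3.089,0.003]).as_matrix(); print("tool axes",Rt)
```

```text
base hole top [0.5917 0.1515 0.04  ] scene [0.5889 0.1514 0.04  ]
plate [array([0.5925, 0.2006, 0.01  ]), array([0.6277, 0.1157, 0.01  ]), array([0.468 , 0.0498, 0.01  ]), array([0.4327, 0.138 , 0.01  ])]
lens 0.09190431924244878 0.1728088992049323 0.09495534269291665 0.17156655171854893
holder +x [-0.9278 -0.3731  0.    ] -158.09271079184936
hinge [0.4831 0.1078 0.052 ]
x=a z+b [ 0.6248 -0.0084] angle deg 58.003955976707054 max z [0.1214 0.1214 0.1216 0.1216 0.1217 0.1219 0.1226 0.1229 0.1238 0.1245] 581
pin top [ 0.5517 -0.2157  0.095 ]
redbig [ 0.6511 -0.2072  0.09  ]
white [ 0.5362 -0.2888  0.09  ]
small [ 0.5896 -0.0481  0.09  ]
bottle [ 0.7889 -0.0774  0.09  ]
tool axes [[-0.9335  0.3587 -0.0002]
 [ 0.3587  0.9335 -0.0019]
 [-0.0005 -0.0019 -1.    ]]
```

```bash
python3 -m jog '[[[0,-0.9,-0.74,0,0],[0,-0.9,-0.74,0,0],[0,-0.9,-0.74,0,0],[0,-0.9,-0.74,0,0],[0,-0.9,-0.74,0,0],[0,-0.9,-0.74,0,0],[0,-0.9,-0.74,0,0],[0,-0.9,-0.74,0,0],[0,-0.9,-0.74,0,0],[0,-0.9,-0.74,0,0]]]' 30
```

```text
time: 1.35
position: [0.4634, 0.1999, 0.2223]
tool_rot: [-0.573, -3.089, 0.0]
ft_force: [0.1, -0.1, 0.7]
grip_width: 0.025
```

```bash
python3 -m jog '[[[0,-0.6,-0.49,0,0],[0,-0.6,-0.49,0,0],[0,-0.6,-0.49,0,0],[0,0,0,0.4,0],[0,0,0,0.4,0],[0,0,0,0,0]]]'
python3 - <<'E'
from h import *
from bench import get_state, eyes
im,d=eyes.get_image("scene"); cv2.imwrite("pics/s1.png",cv2.resize(im[100:220,260:420],None,fx=3.5,fy=3.5,interpolation=cv2.INTER_CUBIC)[:,:,::-1])
E
```

```text
time: 2.1
position: [0.5072, 0.1216, 0.1883]
tool_rot: [-0.569, -3.086, 0.003]
ft_force: [-0.1, -0.1, 0.1]
grip_width: 0.005
```

View pics/s1.png

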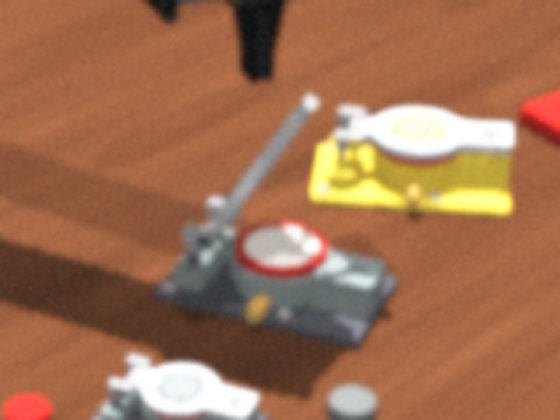

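```bash
python3 -m jog '[[[0,-0.15,0.14,0.4,0],[0,-0.15,0.14,0.4,0],[0,-0.19,0.18,0.23,0],[0,-0.19,0.18,0.23,0],[0,-0.17,0.16,0.29,0],[0,-0.17,0.16,0.29,0],[0,-0.12,0.11,0.34,0],[0,-0.12,0.11,0.34,0],[0,-0.11,0.1,0.34,0],[0,-0.11,0.1,0.34,0]]]'
python3 -m jog '[[[0,0,0,0.05,0],[0,0,0,0.05,0],[0,0,0,0,0]]]'
```

```text
time: 3.4
position: [0.5841, 0.151, 0.0614]
tool_rot: [-0.573, -3.088, 0.001]
ft_force: [-0.6, -0.7, 0.8]
grip_width: 0.003
time: 3.78
position: [0.5844, 0.151, 0.0589]
tool_rot: [0.573, 3.088, 0.001]
ft_force: [-0.5, 1.0, 0.2]
grip_width: 0.001
```

```bash
python3 -m jog '[[[0,0,0,0.06,0],[0,0,0,0.06,0],[0,0,0,0,0]]]'
```

```text
time: 4.15
position: [0.5848, 0.1511, 0.0544]
tool_rot: [0.573, 3.088, 0.001]
ft_force: [-0.8, 0.1, 4.6]
grip_width: 0.005
```

```bash
python3 -m jog '[[[0,0,0,-0.5,0],[0.6,0,0,-1,0],[0.6,0,0,-1,0],[0.6,0,0,-0.5,0],[0.6,0,0,0,0],[0.6,0,0,0,0]]]'
cat >> h.py <<'E'
def wrist(name):
    from bench import get_state, eyes
    s=get_state(); im,d=eyes.get_image("wrist"); p=eyes.camera_params("wrist")
    Tt=np.eye(4); Tt[:3,:3]=R.from_rotvec(s["tool_rot"]).as_matrix(); Tt[:3,3]=s["position"]
    np.savez(f"pics/{name}.npz",im=im,d=d,K=p["camera_matrix"],T=Tt@p["mount"],Tt=Tt)
    cv2.imwrite(f"pics/{name}.png",im[:,:,::-1])
def wplane(K,T,u,v,z):
    q=np.array([u-K[0,2],v-K[1,2]]); r=np.linalg.norm(q); th=r/K[0,0]
    c=np.r_[q/r*np.sin(th),np.cos(th)]; w=T[:3,:3]@c
    return T[:3,3]+w*(z-T[2,3])/w[2]
E
python3 -c "from h import *; wrist('w1')"
```

```text
time: 4.9
position: [0.5835, 0.1508, 0.173]
tool_rot: [-0.573, -3.088, 0.001]
ft_force: [-0.8, 0.1, -0.5]
grip_width: 0.49
```

View pics/w1.png

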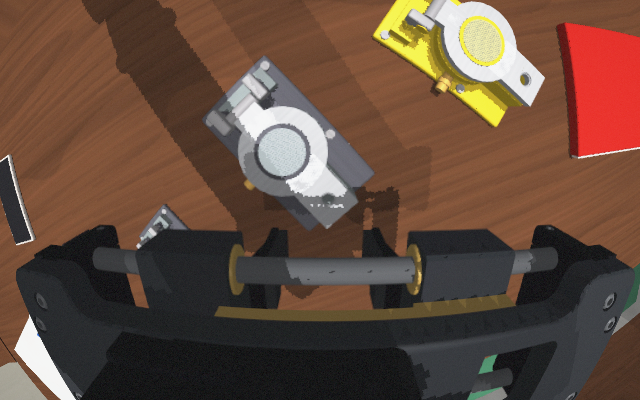

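The wrist view shows the lid down and level. Its window is at (283,151) and the hole, partly in shadow, is near (329,198).

Run:
```python
from h import *
z=np.load("pics/w1.npz"); im,d,K,T=z["im"],z["d"],z["K"],z["T"]
g=cv2.cvtColor(im,cv2.COLOR_RGB2GRAY)
print(g[188:212:1,316:344:2])
print("hole",wplane(K,T,329,198,.057))
cv2.imwrite("pics/w1c.png",cv2.resize(im[90:235,195:385],None,fx=4,fy=4,interpolation=cv2.INTER_CUBIC)[:,:,::-1])
m=(g>120).astype(np.uint8)
# depth lid height check
for u,v in((283,130),(300,175),(320,210),(345,190)): print(u,v,d[v,u])
```

```text
[[225 225 224 223 223 223 223 224 224 225 225 223 222 223]
 [225 223 222 224 224 223 222 224 226 224 223 223 221 224]
 [225 223 224 224 224 221 224 225 225 224 223 222 222 224]
 [224 223 224 225 223 218 218 222 224 223 221 222 224 223]
 [224 224 224 221 222 196 184 210 221 221 221 222 223 221]
 [223 224 223 219 186 157 148 166 169 219 221 224 223 220]
 [223 225 223 199 152 107 103 122 155 205 222 223 221 200]
 [185 187 215 154 115  77  75  86 127 160 219 219 183 208]
 [117 118 186 102  79  76  77  78  79 106 193 191 114 202]
 [116 115 112  88  75  77  77  78  76 104 114 114 113 115]
 [117 114 109  81  79  79  77  76  78  99 110 113 114 116]
 [114 117 113  88  76  79  76  79  79  98 110 112 115 117]
 [112 116 108  91  80  78  77  78  85  99 112 116 118 117]
 [113 117 108  97  83  80 108  91  88 106 112 114 116 114]
 [115 117 111 104  89  85 140 110  95 107 113 118 118 116]
 [119 118 110 106  96  89  91 111 102 111 113 119 117 117]
 [117 206 160 118 111 108 113 117 136 181 118 136 210 179]
 [119 219 140 131 122 105 133 142 179 201 195 198 221 191]
 [117 190 115 131 124 106 131 167 193 213 223 193 195 207]
 [115 113 116 114 112 111 112 169 171 209 209 116 114 210]
 [115 114 118 114 116 111 112 112 117 116 116 117 117 114]
 [113 115 117 114 117 114 115 117 115 115 114 114 116 115]
 [117 115 116 112 115 116 115 117 115 115 115 115 116 114]
 [114 116 113 114 111 115 119 116 114 116 116 114 113 115]]
hole [0.5883 0.1544 0.057 ]
283 130 0.2699662
300 175 0.28300652
320 210 0.2911614
345 190 0.28655425
```

View pics/w1c.png

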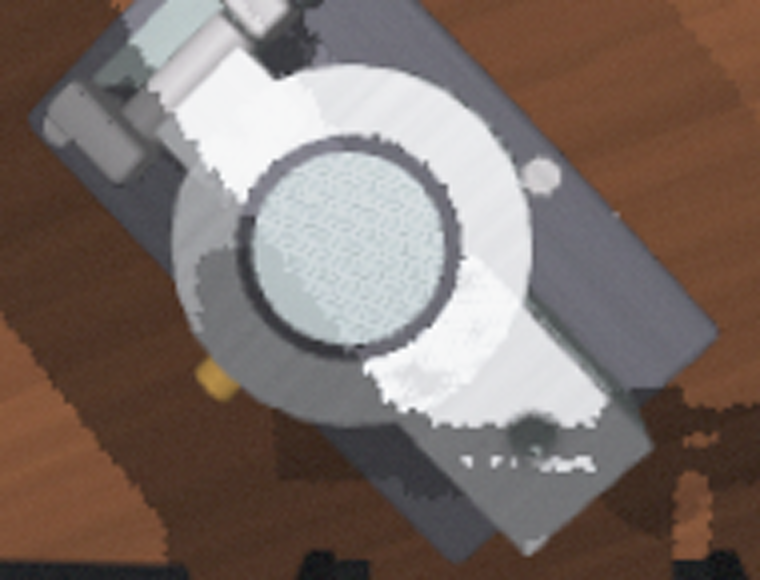

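The lid's hole blob is centred at (328,197.7), which gives about (0.588,0.154). I'll move above the pin; the grasp there will also show the wrist camera's bias.

```bash
python3 -m jog '[[[0.6,-0.25,-0.88,-0.08,0],[0.6,-0.25,-0.88,-0.08,0],[0.6,-0.25,-0.88,-0.08,0],[0.6,-0.25,-0.88,-0.08,0],[0.6,-0.25,-0.88,-0.08,0],[0.6,-0.25,-0.88,-0.08,0],[0.6,-0.25,-0.88,-0.08,0],[0.6,-0.25,-0.88,-0.08,0],[0.6,-0.25,-0.88,-0.08,0],[0.6,-0.25,-0.88,-0.08,0]]]'
python3 -m jog '[[[0.6,0,0,0,0],[0.6,0,0,0,0]]]'
python3 - <<'E'
from h import *
wrist('w2'); z=np.load("pics/w2.npz"); im,d,K,T=z["im"],z["d"],z["K"],z["T"]
h=cv2.cvtColor(im,cv2.COLOR_RGB2HSV); m=(((h[...,0]<8)|(h[...,0]>172))&(h[...,1]>180)&(h[...,2]>100)).astype(np.uint8)
n,l,st,c=cv2.connectedComponentsWithStats(m)
for i in range(1,n):
    if st[i,4]>60: print(st[i],c[i],[wplane(K,T,*c[i],zz) for zz in(.098,)])
E
```

```text
time: 6.2
position: [0.5504, -0.2143, 0.2045]
tool_rot: [-0.572, -3.087, -0.0]
ft_force: [0.6, -0.7, -0.1]
grip_width: 0.6
time: 6.45
position: [0.551, -0.2126, 0.2046]
tool_rot: [-0.572, -3.087, -0.001]
ft_force: [-0.4, 0.4, 0.6]
grip_width: 0.603
[310 181  21  27 428] [320.1402 194.6472] [array([ 0.5476, -0.2144,  0.098 ])]
[347 285  29  13 277] [361.3827 290.1661] [array([ 0.6556, -0.2116,  0.098 ])]
```

View pics/w2.png

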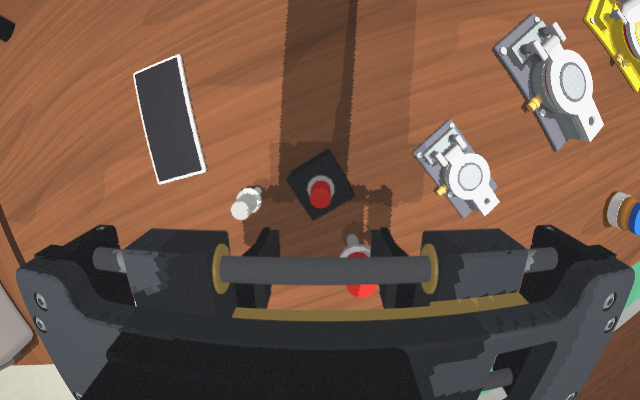

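The pin's head is centred between the open fingers, with its top at about (320,197). The white pin at (245,203) and the big red pin at (360,290) are clear of the fingers. I'll descend and grip.

```bash
python3 -m jog '[[[0.6,-0.03,-0.07,0.6,0],[0.6,0,0,0.8,0],[0.6,0,0,0.8,0],[0.6,0,0,0.8,0],[0.6,0,0,0.35,0],[0.6,0,0,0.1,0],[0.6,0,0,0,0]]]'
python3 - <<'E'
from h import *
from bench import eyes
wrist('w3'); z=np.load("pics/w3.npz"); im,K,T=z["im"],z["K"],z["T"]; print(z["Tt"][:3,3])
h=cv2.cvtColor(im,cv2.COLOR_RGB2HSV); m=(((h[...,0]<8)|(h[...,0]>172))&(h[...,1]>180)&(h[...,2]>80)).astype(np.uint8)
n,l,st,c=cv2.connectedComponentsWithStats(m)
for i in range(1,n):
    if st[i,4]>60: print(st[i],c[i])
cv2.imwrite("pics/w3c.png",cv2.resize(im[100:300,200:440],None,fx=3,fy=3,interpolation=cv2.INTER_CUBIC)[:,:,::-1])
E
```

```text
time: 7.38
position: [0.5522, -0.2164, 0.0685]
tool_rot: [0.572, 3.088, 0.0]
ft_force: [-0.1, -0.4, -0.2]
grip_width: 0.602
[ 0.5522 -0.2164  0.0685]
[630  47  10  60 162] [632.8827  77.4012]
[304 226  37  31 917] [322.4373 242.4231]
```

View pics/w3c.png

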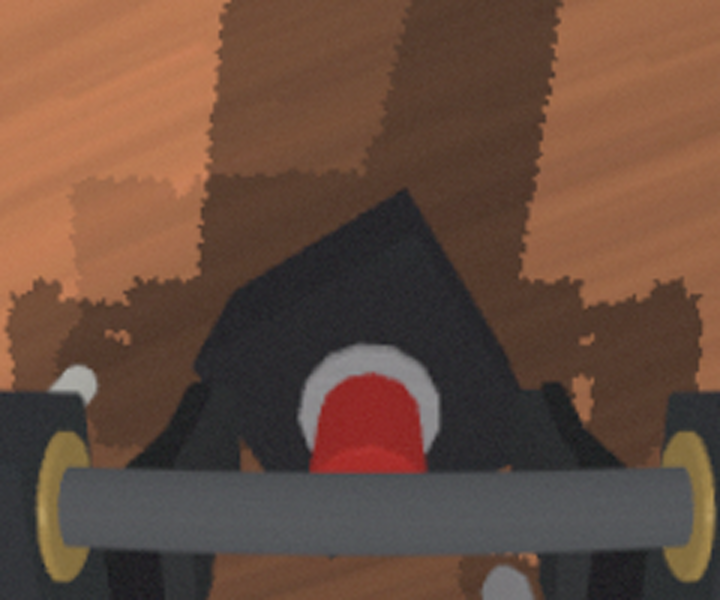

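Run:
```python
from h import *
z=np.load("pics/w3.npz"); K,T,Tt=z["K"],z["T"],z["Tt"]
p=wplane(K,T,323,236.5,.063); q=wplane(K,T,323,214.7,.063)
print(p,q,"in tool",Tt[:3,:3].T@(p-Tt[:3,3]),Tt[:3,:3].T@(q-Tt[:3,3]))
z=np.load("pics/w2.npz"); K,T,Tt=z["K"],z["T"],z["Tt"]
p=wplane(K,T,320.3,197.5,.098); print(p)
```

```text
[ 0.5491 -0.2152  0.063 ] [ 0.5366 -0.2103  0.063 ] in tool [0.0033 0.0001 0.0055] [0.0167 0.0001 0.0055]
[ 0.5501 -0.2152  0.098 ]
```

```bash
python3 -m jog '[[[0.6,0.07,0,0.06,0],[0.15,0,0,0,0],[0.1,0,0,0,0],[0.1,0,0,0,0],[0.1,0,0,0,0],[0.1,0,0,0,0]]]' 50
python3 -m jog '[[[0.1,0,0,0,0],[0.1,0,0,0,0]]]'
```

```text
time: 8.18
position: [0.5489, -0.2156, 0.0654]
tool_rot: [0.573, 3.089, -0.0]
ft_force: [-0.5, 0.3, 0.8]
grip_width: 0.218
time: 8.43
position: [0.5489, -0.2156, 0.0654]
tool_rot: [0.573, 3.089, -0.0]
ft_force: [-0.9, -0.3, 0.3]
grip_width: 0.221
```

```bash
python3 -m jog '[[[0.1,0,0,-0.3,0],[0.1,0,0,-0.5,0],[0.1,0,0,-0.6,0],[0.1,0,0,-0.6,0],[0.1,0,0,-0.6,0],[0.1,0,0,-0.4,0],[0.1,0,0,0,0]]]'
python3 -m jog '[[[0.1,0.24,0.9,0,0],[0.1,0.24,0.9,0,0],[0.1,0.24,0.9,0,0],[0.1,0.24,0.9,0,0],[0.1,0.24,0.9,0,0],[0.1,0.24,0.9,0,0],[0.1,0.24,0.9,0,0],[0.1,0.24,0.9,0,0],[0.1,0.24,0.9,0,0],[0.1,0.24,0.9,0,0]]]'
python3 -m jog '[[[0.1,0,0,0.8,0],[0.1,0,0,0.3,0],[0.1,0,0,0,0],[0.1,0,0,0,0]]]'
python3 - <<'E'
from h import *
from bench import eyes
wrist('w4'); im=np.load("pics/w4.npz")["im"]
s,d=eyes.get_image("scene"); p=eyes.camera_params("scene"); np.savez("pics/s4.npz",im=s,d=d,K=p["camera_matrix"],T=p["pose"])
a=cv2.resize(im[140:270,260:390],(585,585),interpolation=cv2.INTER_CUBIC)
b=s[130:210,310:390]; b=cv2.resize(b,(215*2-220,210),interpolation=cv2.INTER_CUBIC)
o=np.zeros((585,800,3),np.uint8); o[:,:585]=a; o[:210,588:798]=b
cv2.imwrite("pics/w4c.png",o[:,:,::-1])
E
```

```text
time: 9.3
position: [0.5498, -0.2159, 0.1872]
tool_rot: [0.572, 3.086, 0.0]
ft_force: [0.5, 0.1, -2.2]
grip_width: 0.214
time: 10.55
position: [0.5877, 0.156, 0.1842]
tool_rot: [-0.573, -3.087, 0.002]
ft_force: [0.3, 0.4, -0.8]
grip_width: 0.215
time: 11.05
position: [0.589, 0.1542, 0.1423]
tool_rot: [0.575, 3.087, 0.001]
ft_force: [-0.1, -0.6, 0.2]
grip_width: 0.217
```

View pics/w4c.png

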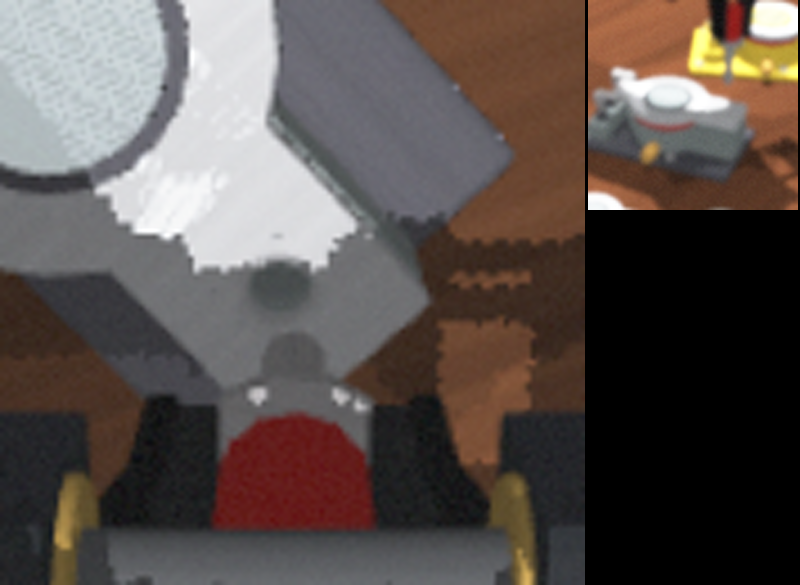

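The wrist view shows the shank tip at crop (293,338) and the hole mouth at (281,286). The small scene inset shows the holder shut with the pin held upright.

Run:
```python
from h import *
z=np.load("pics/w4.npz"); K,T,Tt=z["K"],z["T"],z["Tt"]; print(Tt[:3,3])
f=lambda x,y:(260+x/4.5-.4,140+y/4.5-.4)
t=lambda p:Tt[:3,:3].T@(p-Tt[:3,3])
for nm,x,y,zz in(("tip near edge",293,333,.087),("tip c",293,340,.087),("shank L",262,355,.094),("shank R",327,355,.094),("collar far edge",293,380,.140),("hole",281,286,.057),("hole left",250,286,.057),("hole right",312,286,.057),("hole top",281,260,.057),("hole bot",281,313,.057)):
    p=wplane(K,T,*f(x,y),zz); print(nm,p,t(p)*1000)
```

```text
[0.589  0.1542 0.1423]
tip near edge [0.5884 0.1557 0.087 ] [ 1.1653  1.1371 55.2829]
tip c [0.5895 0.1553 0.087 ] [-0.0431  1.1372 55.2843]
shank L [0.5879 0.1506 0.094 ] [-0.2483 -3.8053 48.2806]
shank R [0.5917 0.1603 0.094 ] [-0.2525  6.5509 48.2887]
collar far edge [0.578  0.1597 0.14  ] [12.2028  1.1085  2.2705]
hole [0.5883 0.1535 0.057 ] [ 0.5353 -1.0619 85.2819]
hole left [0.5862 0.1481 0.057 ] [ 0.5358 -6.7854 85.2775]
hole right [0.5903 0.1588 0.057 ] [ 0.5335  4.6597 85.2864]
hole top [0.5836 0.1553 0.057 ] [ 5.5045 -1.0509 85.2764]
hole bot [0.5931 0.1516 0.057 ] [-4.6822 -1.074  85.2877]
```

```bash
python3 -m jog '[[[0.1,0.04,-0.055,0.3,0],[0.1,0,0,0.2,0],[0.1,0,0,0,0],[0.1,0,0,0,0]]]'
python3 - <<'E'
from h import *
wrist('w5'); z=np.load("pics/w5.npz"); im=z["im"]; print(z["Tt"][:3,3])
cv2.imwrite("pics/w5c.png",cv2.resize(im[170:250,280:370],None,fx=6.5,fy=6.5,interpolation=cv2.INTER_CUBIC)[:,:,::-1])
E
```

```text
time: 11.65
position: [0.5861, 0.1535, 0.1214]
tool_rot: [0.573, 3.089, 0.0]
ft_force: [-0.1, -0.4, 0.0]
grip_width: 0.215
[0.5861 0.1535 0.1214]
```

View pics/w5c.png

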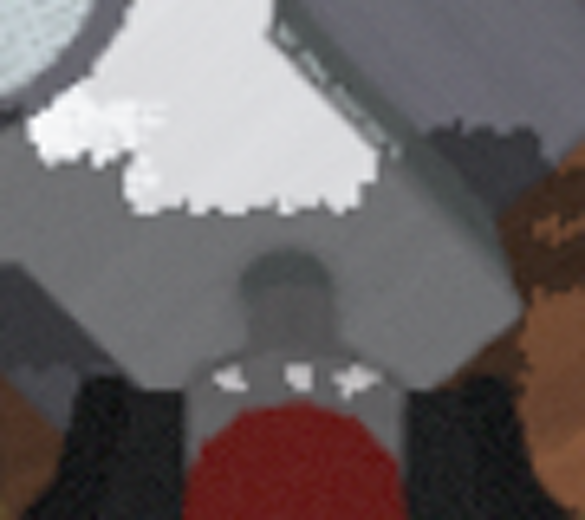

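Run:
```python
from h import *
z=np.load("pics/w5.npz"); K,T,Tt=z["K"],z["T"],z["Tt"]
f=lambda x,y:(280+x/6.5-.4,170+y/6.5-.4)
t=lambda p:(Tt[:3,:3].T@(p-Tt[:3,3]))*1000
for nm,x,y,zz in(("tip near edge",291,285,.066),("shank",291.5,310,.073),("collar far",295,352,.119),("hole top",286,248,.057),("hole L",240,290,.057),("hole R",332,290,.057)):
    print(nm,t(wplane(K,T,*f(x,y),zz)))
g=cv2.cvtColor(z["im"],cv2.COLOR_RGB2GRAY); print(g[204:232,314:334])
```

```text
tip near edge [ 1.2577  0.8853 55.359 ]
shank [ 0.6312  0.9439 48.359 ]
collar far [12.3431  1.2628  2.3584]
hole top [ 2.9071  0.2936 64.3588]
hole L [-2.2862 -5.15   64.3589]
hole R [-2.2859  5.7265 64.3594]
[[111 113 112 115 114 113 113 112 114 109 110 111 112 115 114 114 113 114
  112 110]
 [113 112 113 112 112 113 111 111 112 112 112 114 113 114 112 114 113 114
  114 112]
 [114 113 112 111 113 109 109 110 108 110 109 109 109 112 108 112 113 109
  114 110]
 [110 114 111 113 111 106 105 104 103 100  99 101 102 105 109 112 111 111
  110 108]
 [113 111 113 108 104 103 102  95  89  90  85  87  95  96 101 103 107 109
  110 110]
 [112 111 107 106 104  93  83  79  77  79  76  78  78  79  87 103 103 103
  108 111]
 [109 109 106 104  90  82  74  77  75  74  76  75  74  73  76  88 101 105
  108 112]
 [109 108 100  93  81  76  72  75  73  76  77  72  75  75  75  77  92 103
  105 112]
 [107 105 101  79  75  73  75  75  75  74  71  74  77  74  74  72  81  96
  104 108]
 [103 103  94  78  76  73  74  73  73  78  78  74  75  76  76  73  79  95
  103 104]
 [108 103  95  82  77  76  78  83  83  8
[... 790 characters left out ...]
  85  85
   88  93]
 [100  91  87  84  88  87  90  97  96  93  91  91  91  87  87  86  83  85
   83  87]
 [ 86  85  86  88  93  97  96  97  96  93  96  97  96  94  96  96  94  95
   94  91]
 [ 97 126 130  96  96  97  99 100  96 100 150 160 160 148  99  97  97  97
   96 105]
 [154 167 156 100  97  96  97  96  95  98 174 186 184 169  97  96  95 125
  142 150]
 [187 188 168 123  99  96  98  98  97  99 161 180 186 168  95  98  97 138
  174 186]
 [160 177 179 170 102  95  95  96  96  96  95 156 181 163  98  96  94  97
  133 187]
 [105 108 111 108  93  93  94  94  94  96  94 104 109 107  97  97  96  95
  133 179]
 [ 94  95  95  93  95  94  93  95  92  88  81  78  81  80  91  95  94  94
  107 125]]
```

The earlier hole estimate was off. The far bore wall looked like part of the surface, so the dark area was smaller than the hole. Working from the bore's top edge plus its radius, and agreeing with the top and scene cameras, the hole is about 3 mm further along tool -x. I'll correct for that and go down gently.

```bash
python3 -m jog '[[[0.1,-0.07,-0.02,0,0],[0.1,0,0,0.1,0],[0.1,0,0,0.1,0],[0.1,0,0,0.1,0],[0.1,0,0,0,0]]]'
python3 -m jog '[[[0.1,0,0,0.1,0],[0.1,0,0,0,0]]]'
```

```text
time: 12.32
position: [0.588, 0.1517, 0.1088]
tool_rot: [-0.573, -3.088, 0.001]
ft_force: [1.0, -0.2, -0.7]
grip_width: 0.211
time: 12.58
position: [0.5881, 0.1517, 0.105]
tool_rot: [-0.573, -3.088, 0.0]
ft_force: [-0.9, -0.2, -1.8]
grip_width: 0.218
```

```bash
python3 -m jog '[[[0.1,0,0,0.1,0],[0.1,0,0,0.1,0],[0.1,0,0,0,0]]]'
python3 -m jog '[[[0.1,0,0,0.1,0],[0.1,0,0,0.1,0],[0.1,0,0,0,0]]]'
```

```text
time: 12.95
position: [0.588, 0.1516, 0.0969]
tool_rot: [-0.573, -3.088, 0.001]
ft_force: [-0.0, 0.2, -0.8]
grip_width: 0.216
time: 13.32
position: [0.588, 0.1516, 0.0888]
tool_rot: [-0.573, -3.088, 0.001]
ft_force: [-0.2, 0.3, -1.4]
grip_width: 0.215
```

```bash
python3 -m jog '[[[0.1,0,0,0.15,0],[0.1,0,0,0.15,0],[0.1,0,0,0.15,0],[0.1,0,0,0,0]]]' 60
python3 -m jog '[[[0.1,0,0,0.08,0],[0.1,0,0,0.08,0],[0.1,0,0,0,0],[0.1,0,0,0,0]]]'
```

```text
time: 13.82
position: [0.5878, 0.1515, 0.0705]
tool_rot: [-0.573, -3.088, 0.001]
ft_force: [-0.5, 0.1, -0.6]
grip_width: 0.216
time: 14.32
position: [0.5885, 0.1518, 0.0651]
tool_rot: [0.573, 3.089, 0.0]
ft_force: [-0.1, 0.8, -0.6]
grip_width: 0.21
```

```bash
python3 -m jog '[[[0.1,0,0,0.08,0],[0.1,0,0,0,0],[0.1,0,0,0,0]]]'
python3 -m jog '[[[0.1,0,0,0.08,0],[0.1,0,0,0,0],[0.1,0,0,0,0]]]'
```

```text
time: 14.7
position: [0.5889, 0.1519, 0.0624]
tool_rot: [0.573, 3.088, 0.001]
ft_force: [0.6, 0.4, 2.4]
grip_width: 0.216
time: 15.08
position: [0.589, 0.1519, 0.0592]
tool_rot: [0.573, 3.088, 0.001]
ft_force: [-0.3, 0.6, 5.1]
grip_width: 0.219
```

```bash
python3 -m jog '[[[0.1,0,0,0.06,0],[0.1,0,0,0,0],[0.1,0,0,0,0]]]'
python3 -m jog '[[[0.1,0,0,0.06,0],[0.1,0,0,0,0],[0.1,0,0,0,0]]]'
```

```text
time: 15.45
position: [0.589, 0.1518, 0.0571]
tool_rot: [0.573, 3.088, 0.001]
ft_force: [-0.6, 0.1, 7.6]
grip_width: 0.215
time: 15.82
position: [0.5891, 0.1519, 0.0553]
tool_rot: [0.573, 3.088, 0.002]
ft_force: [-1.3, -1.4, 10.5]
grip_width: 0.214
```

```bash
python3 -m jog '[[[0.1,0,0,0.05,0],[0.1,0,0,0,0],[0.1,0,0,0,0]]]'
python3 -m jog '[[[0.1,0,0,0.05,0],[0.1,0,0,0,0],[0.1,0,0,0,0]]]'
```

```text
time: 16.2
position: [0.5896, 0.1518, 0.055]
tool_rot: [0.573, 3.087, 0.003]
ft_force: [-4.2, -1.6, 17.8]
grip_width: 0.219
time: 16.58
position: [0.59, 0.1518, 0.0546]
tool_rot: [0.573, 3.086, 0.004]
ft_force: [-6.6, -2.4, 27.5]
grip_width: 0.213
```

The force now climbs steeply, from 10 to 27 N over 0.7 mm, so this is the hard stop. One last look before handing in.

Run:
```python
from h import *
from bench import eyes,get_state
s,d=eyes.get_image("scene"); wrist('w6'); w=np.load("pics/w6.npz")["im"]
o=np.zeros((480,800,3),np.uint8); o[:,:400]=cv2.resize(s[120:210,300:375],(400,480),interpolation=cv2.INTER_CUBIC); o[:,400:]=cv2.resize(w[150:270,270:370],(400,480),interpolation=cv2.INTER_CUBIC)
cv2.imwrite("pics/final.png",o[:,:,::-1])
a,_=eyes.get_image("top"); a0=ld("top0")[0]
for n,(y0,y1,x0,x1) in dict(bottle=(135,168,330,360),jar=(138,168,225,255),phone=(245,305,422,460)).items(): print(n,"mean diff",np.abs(a[y0:y1,x0:x1].astype(int)-a0[y0:y1,x0:x1]).mean())
st=get_state(); print(st["time"],st["position"],st["ft_force"],st["grip_width"])
```

```text
bottle mean diff 0.6717171717171717
jar mean diff 3.75
phone mean diff 0.735672514619883
16.725 [0.59   0.1518 0.0546] [-6.7262 -2.4906 26.6856] 0.21499258765105392
```

View pics/final.png

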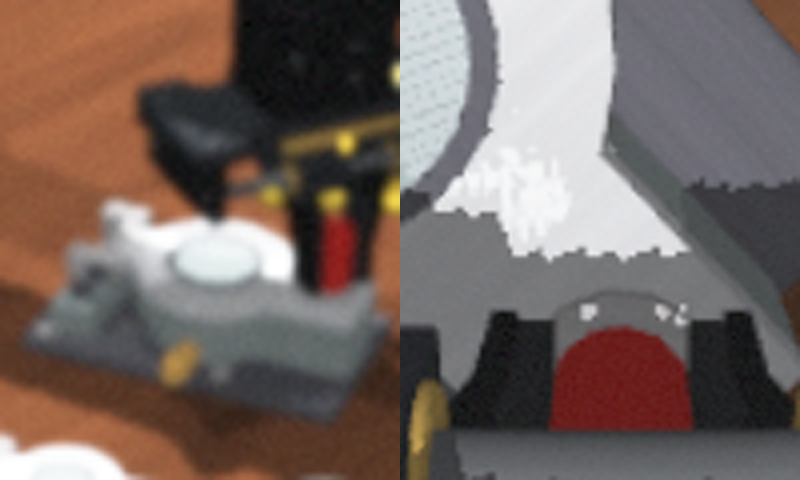

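```bash
python3 -c "
from bench import job,get_state
print(job.close_job()); s=get_state(); print(s['time'],s['position'],s['ft_force'],s['grip_width'])"
```

```text
the job is handed in; nothing more can be done
None
the job is handed in; nothing more can be done
```

I swung the upper half down with the shut fingers, took the small red-headed pin from the black rest and pushed it through both holes. I handed the job in at 16.7 s, still gripping the pin (grip set to 60 N) and pushing it down with about 27 N.

**What the last checks showed:**
- **Fit:** the pin went in with no noticeable resistance. The force then rose with the springs from 2.4 to 10.5 N, and jumped to 27 N over the last 0.7 mm, which marks the hard stop.
- **Pictures:** the final images show the lid level and the collar lying on the ear.
- **Bottle and phone:** their patches in the top view match the start (mean difference about 0.7).

**What disagreed:**
- **Tool height:** the tool stopped at 0.0546 m, about 4 mm lower than I expected for fully shut. Likely causes are the head slipping a little in the grip until the fingertips met the collar, the ear giving, and height reading error. I did not separate these.
- **Jar:** its patch changed a little more (mean difference 3.75). The arm never went near the jar, so I put this down to the arm's shadow, but I did not check it further.
- **Hole position:** my first wrist-camera estimate was about 3 mm off. I corrected it before inserting the pin.
- **Side force:** about 7 N remained at the end.

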